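# Empty the tilting tumbler pot into its catch tray

### The arm

A 6-joint arm with a two-finger parallel gripper is mounted at the origin on the work surface; the furniture and walls round the work are solid. World frame = base frame: x ahead of the robot, y to its left, z up, the work surface at z = 0. Lengths are in m, angles in degrees, forces in N, time in s.
With the tool pointing down it reaches from about 0.4 to 0.825 m from the base axis. Payload 7 kg.
Tool frame: the origin (TCP) lies between the finger pads; the fingertips stand 25 mm ahead of it and the grasp point (between the pads) lies 6 mm ahead of it; z points along the fingers, y is the line along which they close (so a half turn about z gives the same grasp; the last joint's range is limited). The gripper opens to 88 mm and grips with 3 to 60 N. Pads are 19 mm wide; open, the fingers measure 130 mm over their backs; the gripper's body (78 mm by 193 mm) begins 47 mm behind the grasp point.
Start: joints at [-54.425, 20.546, 0.682, 0, -70.136, -16.507], TCP at [0.22, -0.638, 0.252] pointing down, gripper open.
Joint ranges: [-176.03, 176.03], [-82.01, 121.73], [-58.28, 71.71], [-173.87, 95.51], [-174.79, -0.11], [-173.66, 173.66]. Speed limits (degrees/s): [136.94, 136.94, 172.46, 180, 180, 180].

### API

Orientations are given as [roll, pitch, yaw] about the fixed x, y, z axes, in that order (R = Rz(yaw) Ry(pitch) Rx(roll)).
In Python, from plant import ctrl gives the robot as it stands.
- The arm moves only by the tool drive_effector, called in YAML: its name, and indented under it one key for each argument. Schema: {"type":"object","properties":{"plan":{"type":"array","items":{"type":"array","prefixItems":[{"type":"array","items":{"type":"number"},"minItems":3,"maxItems":3},{"type":"number"},{"type":"number"}],"minItems":3,"maxItems":3},"minItems":1,"maxItems":8},"only":{"type":"string"},"quiet":{"type":"boolean"},"lines":{"type":"string"}},"required":["plan"],"additionalProperties":false}. plan is a list of rows, 1 to 8 of them, each written [[dx, dy, dz], turn, opening]: dx, dy, dz in shares of 500 mm (1.0 is 500 mm), then a turn about the tool's z in fractions of the full range, 1 being 360 degrees, then the finger opening in m; each row is the pose to reach, as a shift and turn from the pose commanded when the call began, along the tool's axes at that moment; what a row does not reach only later rows make up. A row lasts 1/8 s, in which the tool goes at most 0.0625 m and 10.7 degrees, less where a joint would pass 70% of its speed; a pose out of reach is approached as far as the arm can. The fingers move at their own pace and stop on an object; the grip force is fixed at half the most. Time passes only in rows, so rows that do not move let the fingers close. The tool returns the time, the measured TCP pose, the force, the opening and the grip force at its end. only (a regular expression) keeps the lines of the reply that match it, lines (a string "A,B") keeps lines A to B, and quiet returns only ok. Shift and turn numbers lie between -1 and 1, and a call with a number outside is refused. Input that does not fit is refused with a message, and nothing moves.
- ctrl.get_obs(): the state, without advancing time (a new reading comes with each control period).
- ctrl.snapshot(name): name is "scene" or "side" or "wrist"; returns a dict with "frame" (480x640x3 uint8, red, green, blue), "z_map" (480x640 float32, m along the optical axis (not along the pixel's ray), 0 where there is no reading), "fovy" (degrees; the focal length in pixels is half the picture's height over the tangent of half this angle, whatever the lens; pixels are square), "cx", "cy" (the principal point, pixels), "R" (3x3) and "t" (3): a world point X has camera coordinates R X + t; the wrist camera has in their place "T_tool_cam" (4x4, takes a point from camera to tool coordinates, whose origin is the TCP and whose axes are the flange's). Camera axes: x right, y down, z forward; pixel columns grow to the right and rows downward; lengths in m; the calibration is good to about 2 mm. The wrist camera is an equidistant fisheye: a pixel r from the principal point sees the ray r / f radians off the axis. A picture is of the moment at which its call begins: read the wrist's pose just before it.
- ctrl.close_job(): hands the job in; it is judged then, once.
The state is a dict: "clock": time; "joint_pos": joint angles; "qvel": joint speeds; "tau": joint torques, N m; "tool_pos": TCP position; "orientation": TCP orientation; "force": force on the tool from outside, world axes, zero at the start; "moment": the same for the moment, N m; "opening": finger opening in m; "gripper_force": force on a finger pad.
Only numpy, scipy, OpenCV 4.12 (cv2) and the standard library are available. Lean on these libraries where they do the work, as an engineer would, in place of code of your own. Each camera call takes 0.05 s, during which the arm holds its last target. There are 200 camera calls.

### The job

The stones in the tilting tumbler pot are done. Push the catch tray fully home under the pot, then tip the pot right over by its hand lever, without jerking it, until all five stones have dropped into the tray, and swing the empty pot back fully upright, gently. Leave the tray home with every stone in it, and do not disturb the calculator, hammer and paste pot lying near it.

Things in the scene. Friction and masses are not known exactly. Their poses are not given: they have to be found in the camera images.
- stand: green steel stand fixed on the worktop, base 172 (x) x 335 (y) x 16 mm. Origin: centre of its underside. Its -x side faces the robot; at yaw 0 its axes are the world's (it stands at a yaw of -0.35 to 0.12). Two upright cheeks (outer faces at x = +-83 mm, y = 27..137 mm, up to z = 179 mm) carry the pot, two rails along y the tray
- pivot (a point): point in the air on the pot's tilting axis, which runs along the stand's x: at stand x = -128 mm (level with the middle of the hand grip, 27 mm off the lever's hub), y = +82 mm, z = 155 mm. Axes as the stand's
- pot (a joint): tilt of the pot (rad): 0 = upright on its stop, grows as the mouth tips toward the stand's -y, to the other stop at 2.09 (120 degrees, mouth slanting down). Stiff trunnions: it stays where it is left and takes 3 to 5 N at the hand grip. The stones start to leave at about 1.3 and may need the full tilt. Turn it slower than 4 rad/s
- pot_mouth (a point): centre of the pot's mouth, z axis out of the pot; 45 mm above the tilting axis when upright. Pot: steel lined with black rubber, 90 mm deep, mouth 133 mm across over its rim, foot 88 mm; it flares by 9 degrees. Upright, its rim is 200 mm above the worktop
- lever_grip (a point): middle of the pot's hand grip: black, round, 60 mm long, 16 mm thick, along the stand's x, free end toward -x; its flat lever bar is 34 mm to the +x side. Turns with the pot at 90 mm from the tilting axis: pot upright, it leans 60 degrees from vertical toward stand +y (78 mm beside, 45 mm above the axis); at full tilt 60 degrees toward -y
- tray (a joint): position of the catch tray along its rails (m): 0 = drawn fully out, grows toward the stand's +y, 0.130 = fully home below the pot against its rubber stops. It needs about 2 N to slide and stays where it is left
- tray_floor (a point): middle of the catch tray's inner floor, axes as the stand's; 27 mm above the worktop. Aluminium tray, inside 122 (x) x 144 (y) mm, walls 33 mm above the floor, rubber mat inside
- tray_front (a point): middle of the outer face of the tray's upright front plate, which looks to the stand's -y: plate 134 mm wide (x), from 22 to 76 mm above the worktop (the point at 54 mm). Flat, to be pushed toward +y
- stone1: polished tumbled stone, brick red, a rounded pebble about 29 x 25 x 21 mm, 22 g, loose in the pot at the start. Origin: its middle
- stone2: polished tumbled stone, green, a rounded pebble about 29 x 25 x 21 mm, 22 g, loose in the pot at the start. Origin: its middle
- stone3: polished tumbled stone, honey yellow, a rounded pebble about 29 x 25 x 21 mm, 22 g, loose in the pot at the start. Origin: its middle
- stone4: polished tumbled stone, violet, a rounded pebble about 29 x 25 x 21 mm, 22 g, loose in the pot at the start. Origin: its middle
- stone5: polished tumbled stone, off-white, a rounded pebble about 29 x 25 x 21 mm, 22 g, loose in the pot at the start. Origin: its middle
- calculator: grey desk calculator, 140 x 100 x 20 mm, lying loose, bystander. Origin: middle of its underside
- hammer: small hammer with a wooden handle, 66 x 198 x 25 mm, lying loose along its y axis, bystander. Origin: middle of its underside
- paste_pot: small white pot of red paste, 64 mm across, 36 mm high, bystander. Origin: middle of its underside

How it is judged:
By the outcome, as a careful person would: the job done as asked, in the order asked, and still so for the second after the job is handed in, with the robot touching nothing.
It also fails if it takes over 67 s, if anything falls off the work surface, if the arm or the gripper's body presses on something with over 40 N, if the wrist force passes 120 N, or if a joint passes its speed limit or range.

## Working session

There is one attempt and no reset: what is moved stays moved. The work goes in short steps, Python scripts to look and compute and a tool call to move; the robot and the scene stay as the last step left them, time stands still between calls to the robot, and variables do not carry over. Pictures are saved under pics/ and viewed, at most 10 in all, crops included, and the job is handed in when it is done.

```bash
ls; mkdir -p pics
```

Create h.py:
```python
import numpy as np, cv2
from plant import ctrl
def snap(n,f):
    s=ctrl.snapshot(n); cv2.imwrite(f'pics/{f}.png',s['frame'][:,:,::-1]); np.savez(f'pics/{f}.npz',**s); return s
def px(s,u,v,z=None):
    f=240/np.tan(np.radians(float(s['fovy']))/2)
    if z is None: z=float(np.median(s['z_map'][v-1:v+2,u-1:u+2]))
    c=np.array([(u-s['cx'])/f*z,(v-s['cy'])/f*z,z]); return s['R'].T@(c-s['t'])
```

Run:
```python
from h import *
o=ctrl.get_obs(); print(o['clock'],o['tool_pos'],o['orientation'],o['opening'])
for n in('scene','side'):
    s=snap(n,n+'0'); print(n,s['fovy'],-s['R'].T@s['t'])
```

```text
pics
plant.py
0.0 [ 0.220321   -0.63754695  0.25059849] [ 1.79903602e+02 -7.49467173e-03 -1.60941814e+02] 0.08783210643560425
scene 43.229194042696264 [-0.39743421  0.37108039  1.17927913]
side 49.03779634482932 [0.10529279 0.75235017 0.90353482]
```

View pics/scene0.png

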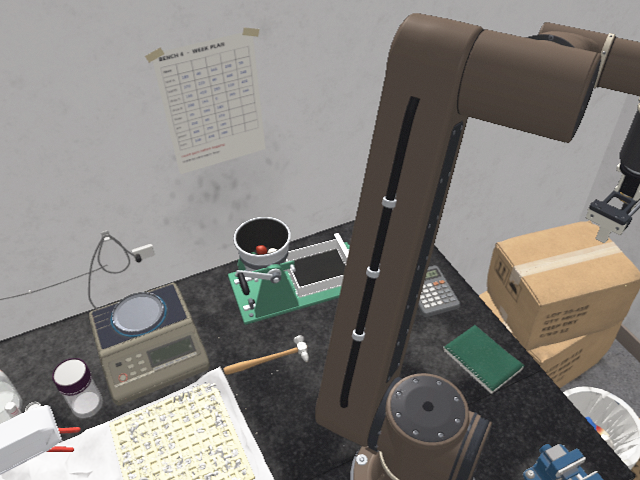

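View pics/side0.png

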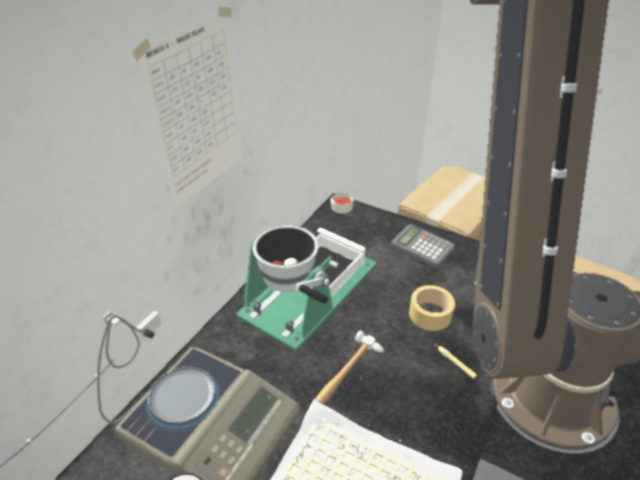

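Scene: pot at (262,240), lever grip at about (243,283), tray to the right with its front plate near (347,250). Side: grip end at (313,293), tray front plate (340,242), paste pot (342,203), calculator (422,243), hammer (350,365). Next I'll fit the stand.

Create fit.py:
```python
from h import *
def cloud(f,hs=None):
    s=np.load(f'pics/{f}.npz'); fl=240/np.tan(np.radians(float(s['fovy']))/2)
    v,u=np.mgrid[:480,:640]; z=s['z_map']
    P=np.stack([(u-s['cx'])/fl*z,(v-s['cy'])/fl*z,z],-1)-s['t']
    return P@s['R'], s['frame'], z>0
if __name__=='__main__':
  allg=[]
  for f in('scene0','side0'):
    P,im,ok=cloud(f); h=cv2.cvtColor(im,cv2.COLOR_RGB2HSV)
    g=ok&(h[...,0]>65)&(h[...,0]<90)&(h[...,1]>90)&(P[...,0]>.45)
    b=P[g]; b=b[(b[:,2]<.024)&(b[:,2]>.008)]
    print(f,len(b),b[:,2].mean()); r=cv2.minAreaRect(b[:,:2].astype(np.float32)); print(r)
    allg.append(b)
    # pot rim
    c=P[ok&(abs(P[...,2]-.197)<.006)&(P[...,0]>.45)&(P[...,0]<1)]
    c=c[abs(c[:,1]-b[:,1].mean())<.25]
    A=np.c_[2*c[:,:2],np.ones(len(c))]; x=np.linalg.lstsq(A,(c[:,:2]**2).sum(1),rcond=None)[0]
    print('rim',len(c),x[:2],np.sqrt(x[2]+x[0]**2+x[1]**2))
  a=np.vstack(allg); print(cv2.minAreaRect(a[:,:2].astype(np.float32)))
  s0=np.load('pics/side0.npz')
  for uv in((313,293),(303,287),(326,297)): print('grip',uv,px(s0,*uv))
  for uv in((342,203),(422,243),(366,342),(345,372)): print(uv,px(s0,*uv))
  s1=np.load('pics/scene0.npz')
  for uv in((243,283),(239,275),(246,290),(347,250),(337,240)): print(uv,px(s1,*uv))
  for n,f,(x,y,w,hh) in(('a','scene0',(215,200,160,130)),('b','side0',(225,180,240,200))):
    im=cv2.imread(f'pics/{f}.png')[y:y+hh,x:x+w]; cv2.imwrite(f'pics/c{n}.png',cv2.resize(im,None,fx=3.3,fy=3.0 if 0 else 3.3,interpolation=cv2.INTER_CUBIC)[:600,:800])
```

```bash
python3 fit.py
```

```text
scene0 1271 0.017101689455246902
((0.5668512582778931, -0.007117033004760742), (0.3332439661026001, 0.17675745487213135), 84.32007598876953)
rim 1336 [0.68230445 0.0735747 ] 0.14097927101358906
side0 1904 0.01592764450664981
((0.5681275129318237, -0.004664063453674316), (0.33040207624435425, 0.16705623269081116), 84.4900894165039)
rim 1626 [0.67389912 0.09397803] 0.13966132303107862
((0.5669145584106445, -0.006480753421783447), (0.3345228135585785, 0.17675745487213135), 84.32007598876953)
grip (313, 293) [0.45535756 0.16820254 0.20701185]
grip (303, 287) [0.47950485 0.1639347  0.206891  ]
grip (326, 297) [0.43037378 0.16370002 0.2052706 ]
(342, 203) [ 0.65846143 -0.33724749  0.02111206]
(422, 243) [ 0.39603885 -0.29095695  0.01632974]
(366, 342) [0.37808885 0.07932883 0.01830229]
(345, 372) [0.38255633 0.16664613 0.01369964]
(243, 283) [0.4517937  0.16494237 0.2094866 ]
(239, 275) [0.47817164 0.16449533 0.20849802]
(246, 290) [0.43190683 0.16574154 0.20782045]
(347, 250) [ 0.55336823 -0.13922895  0.07956865]
(337, 240) [ 0.59874029 -0.13357572  0.07763312]
```

View pics/cb.png

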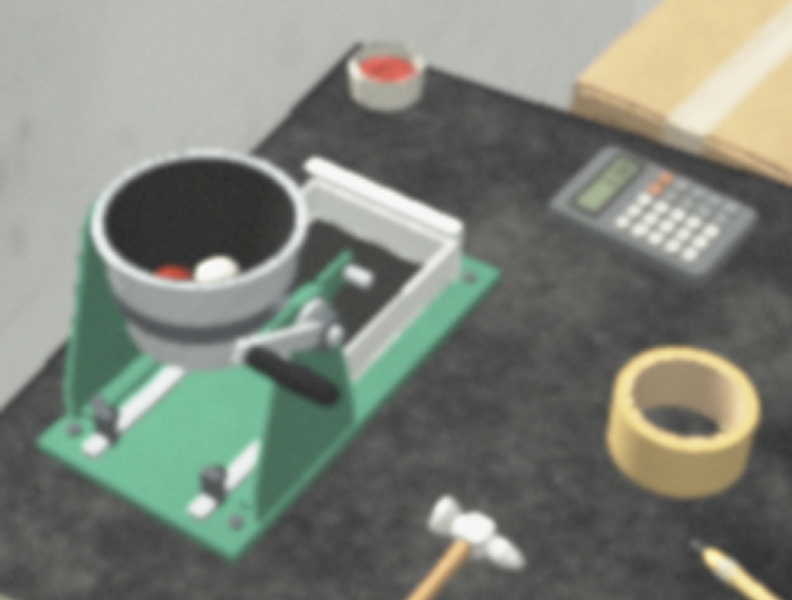

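Crop: tray drawn out with its front plate along (310,162)-(460,230), rubber stops at (105,415) and (215,478), lever hub at (325,320), grip at (290,378). Now I'll refine the stand pose and measure the room left for the gripper at home.

Create m.py:
```python
from fit import *
from scipy.optimize import least_squares
yaw=np.radians(-5.6); O=np.array([.568,-.005,0])
R=np.array([[np.cos(yaw),-np.sin(yaw),0],[np.sin(yaw),np.cos(yaw),0],[0,0,1]])
for f in('scene0','side0'):
    P,im,ok=cloud(f); S=(P-O)@R
    x,y,z=S[...,0],S[...,1],S[...,2]
    c=S[ok&(z>.1955)&(z<.203)&(np.hypot(x,y-.082)<.09)&(np.hypot(x,y-.082)>.055)&(x>-.08)]
    r=least_squares(lambda p:np.hypot(c[:,0]-p[0],c[:,1]-p[1])-p[2],[0,.082,.066],loss='soft_l1',f_scale=.002).x
    print(f,'rim',len(c),r.round(4))
    t=S[ok&(z>.0715)&(z<.082)&(y<-.1)&(y>-.2)&(abs(x)<.06)]
    print('plate top y',len(t),np.percentile(t[:,1],[2,50,98]).round(4),'x-slope',np.polyfit(t[:,0],t[:,1],1).round(4), t[:,2].max())
    t=S[ok&(z>.07)&(z<.082)&(y<-.1)&(y>-.2)]; print('plate x',np.percentile(t[:,0],[1,99]).round(4))
    g=S[ok&(x<-.1)&(x>-.2)&(z>.19)&(y>.1)&(y<.22)]
    print('grip',len(g),g.min(0).round(4),g.max(0).round(4),np.median(g,0).round(4))
    k=S[ok&(z>.02)&(z<.05)&(y>.09)&(y<.165)&(im.max(-1)<80)&(abs(x)<.08)]
    print('stops',len(k),np.percentile(k[:,1],[2,50,98]).round(4) if len(k) else '')
    h=S[ok&(z>.008)&(z<.1)&(x<-.09)&(y>-.45)&(y<.3)&(x>-.4)]
    for n,(a,b,c_,d) in dict(near=(.3,.75,-.5,-.2),ham=(.3,.46,.02,.3)).items():
        q=P[ok&(P[...,2]>.008)&(P[...,2]<.1)&(P[...,0]>a)&(P[...,0]<b)&(P[...,1]>c_)&(P[...,1]<d)]
        print(n,len(q),q.min(0).round(3),q.max(0).round(3))
    # calculator top and paste pot
```

```bash
python3 m.py
```

```text
scene0 rim 447 [-0.0005  0.0802  0.0617]
plate top y 93 [-0.1359 -0.1298 -0.1233] x-slope [-0.0317 -0.1288] 0.08192312327802848
plate x [-0.0156  0.1857]
grip 158 [-0.1588  0.1499  0.1964] [-0.1     0.1659  0.2143] [-0.1323  0.1584  0.2072]
stops 25 [0.1265 0.1337 0.1391]
near 1810 [ 0.314 -0.385  0.008] [ 0.738 -0.2    0.1  ]
ham 1647 [0.3   0.024 0.008] [0.46  0.3   0.042]
side0 rim 686 [0.0003 0.0818 0.0621]
plate top y 184 [-0.1353 -0.127  -0.1205] x-slope [-0.0049 -0.1275] 0.08178037344820839
plate x [-0.0649  0.1848]
grip 238 [-0.1565  0.1499  0.1934] [-0.1004  0.1671  0.2104] [-0.1312  0.1617  0.2052]
stops 0 
near 3125 [ 0.322 -0.5    0.008] [ 0.738 -0.2    0.1  ]
ham 1979 [0.301 0.059 0.008] [0.46  0.3   0.038]
```

Create g.py:
```python
import sys
from h import *
from scipy.spatial.transform import Rotation as Ro
yaw=np.radians(-5.6); O=np.array([.568,-.005,0]); Rs=Ro.from_euler('z',yaw).as_matrix()
def st():
    o=ctrl.get_obs(); R=Ro.from_euler('xyz',o['orientation'],degrees=True).as_matrix(); p=np.array(o['tool_pos'])
    return o,R,p
def to(ps,head=90):   # stand coords of TCP, heading of tool y in stand frame
    o,R,p=st(); d=R.T@(O+Rs@np.array(ps)-p)
    h=np.degrees(np.arctan2(R[1,1],R[0,1])); t=h-(head+np.degrees(yaw))
    return d.round(4),round((t+180)%360-180,2)
def show():
    o,R,p=st(); print('t',round(o['clock'],2),'TCP stand',(Rs.T@(p-O)).round(4),'Fstand',(Rs.T@np.array(o['force'])).round(2),'J',np.round(o['joint_pos'],1))
    return p
```

Run:
```python
from g import *
from fit import cloud
show(); print(to([-.060,-.231,.25],83), to([-.060,-.231,.062],83))
P,im,ok=cloud('scene0')
b=P[ok&(P[...,2]>.05)&(P[...,1]<-.3)&(P[...,0]>.1)]; 
for z in(.05,.1,.15,.2,.25): 
    q=b[(b[:,2]>z)&(b[:,2]<z+.05)]; print(z,len(q),q.min(0).round(2) if len(q) else '',q.max(0).round(2) if len(q) else '')
s=np.load('pics/scene0.npz')
for uv in((495,245),(580,230),(620,265),(530,320)): print(uv,px(s,*uv))
```

```text
t 0.1 TCP stand [-0.2842 -0.6635  0.2507] Fstand [-1.14 -0.24 -0.2 ] J [-54.4  20.6   0.6  -0.  -70.1 -16.5]
(array([-0.3843,  0.2995,  0.0011]), np.float64(31.66)) (array([-0.3843,  0.2992,  0.1891]), np.float64(31.66))
0.05 1730 [ 0.68 -1.25  0.05] [ 0.74 -0.59  0.1 ]
0.1 1447 [ 0.68 -1.25  0.1 ] [ 0.74 -0.59  0.15]
0.15 707 [ 0.69 -1.23  0.15] [ 0.74 -0.6   0.2 ]
0.2 199 [ 0.19 -1.07  0.2 ] [ 0.74 -0.57  0.25]
0.25 251 [ 0.16 -0.7   0.25] [ 0.73 -0.3   0.3 ]
(495, 245) [ 0.62206293 -0.72045803 -0.22301937]
(580, 230) [ 0.54520112 -1.00080802 -0.20899833]
(620, 265) [ 0.36857836 -0.99812809 -0.20647569]
(530, 320) [ 0.37157099 -0.68096905 -0.30491218]
```

The rows are not in the units I measure in: shifts go in shares of 500 mm and turns go in shares of 360 degrees. I convert before sending: -0.36 m / 0.5 = -0.72, -0.33 m / 0.5 = -0.66, 31.66 degrees / 360 = 0.0879.

drive_effector:
  plan:
    - [[-0.06, 0.05, 0], 0.0111, 0.088]
    - [[-0.16, 0.12, 0], 0.025, 0.088]
    - [[-0.26, 0.2, 0], 0.0389, 0.088]
    - [[-0.36, 0.28, 0], 0.0528, 0.088]
    - [[-0.46, 0.36, 0], 0.0667, 0.088]
    - [[-0.56, 0.44, 0], 0.0806, 0.088]
    - [[-0.66, 0.52, 0], 0.0879, 0.088]
    - [[-0.72, 0.57, 0], 0.0879, 0.088]

```text
clock: 1.1
tool_pos: [0.4685, -0.2487, 0.2515]
orientation: [180.0, -0.0, 167.4]
force: [0.0, -0.4, 0.2]
opening: 0.0874
gripper_force: 0.0
```

```bash
python3 -c "
from g import *
show();print(to([-.060,-.231,.062],83))"
```

```text
t 1.1 TCP stand [-0.0753 -0.2523  0.2515] Fstand [ 0.06 -0.42  0.22] J [ -6.8   6.9 -17.5  -0.  -65.6 -95.8]
(array([-0.0126,  0.0229,  0.1895]), np.float64(0.04))
```

To row units: 0.1895 m / 0.5 = 0.379, 0.17 m / 0.5 = 0.34.

drive_effector:
  plan:
    - [[-0.0252, 0.0458, 0.06], 0, 0.088]
    - [[-0.0252, 0.0458, 0.16], 0, 0.088]
    - [[-0.0252, 0.0458, 0.26], 0, 0.088]
    - [[-0.0252, 0.0458, 0.34], 0, 0.088]
    - [[-0.0252, 0.0458, 0.379], 0, 0.088]
    - [[-0.0252, 0.0458, 0.379], 0, 0.088]

```text
clock: 1.85
tool_pos: [0.4836, -0.2312, 0.0604]
orientation: [-180.0, -0.2, 167.4]
force: [-0.2, 0.3, 0.9]
opening: 0.0876
gripper_force: 0.0
```

Run:
```python
from g import *
show(); snap('side','side1')
o,R,p=st(); print('stand +y in tool', (R.T@Rs[:,1]).round(4))
im=cv2.imread('pics/side1.png')[140:340,220:486]; cv2.imwrite('pics/s1c.png',cv2.resize(im,None,fx=3,fy=3))
```

```text
t 1.85 TCP stand [-0.0619 -0.2333  0.0604] Fstand [-0.18  0.24  0.91] J [ -4.6  19.5 -30.   -0.  -40.8 -98. ]
stand +y in tool [ 1.216e-01  9.926e-01 -1.000e-04]
```

View pics/s1c.png

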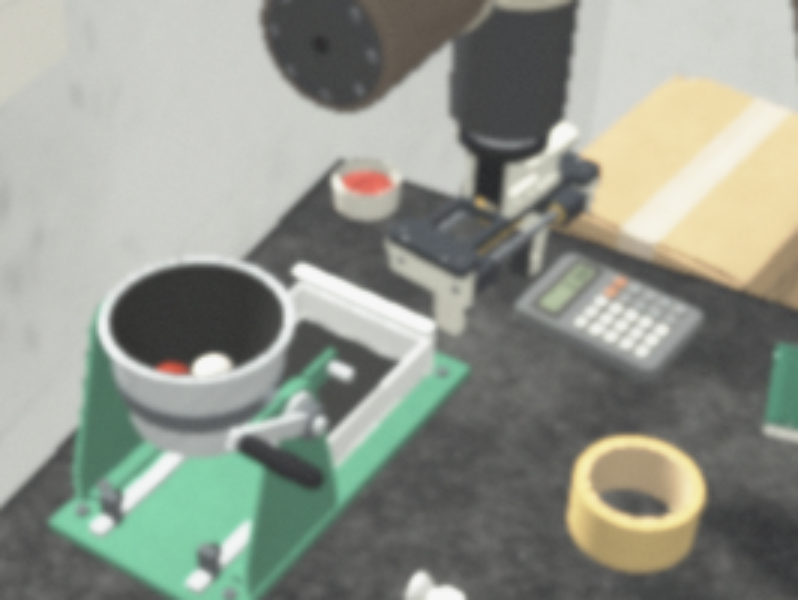

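The picture shows the front finger (450,310) just short of the plate's near end (430,330). The wide part of the gripper body is shallow, so it will pass under the pot's rim.

To row units: 0.1191 m / 0.5 = 0.2382, 0.1092 m / 0.5 = 0.2184.

drive_effector:
  plan:
    - [[0.0048, 0.0398, 0], 0, 0.088]
    - [[0.0086, 0.0694, 0], 0, 0.088]
    - [[0.0122, 0.0992, 0], 0, 0.088]
    - [[0.0158, 0.129, 0], 0, 0.088]
    - [[0.0194, 0.1588, 0], 0, 0.088]
    - [[0.0232, 0.1886, 0], 0, 0.088]
    - [[0.0268, 0.2184, 0], 0, 0.088]
    - [[0.0292, 0.2382, 0], 0, 0.088]

```text
clock: 2.9
tool_pos: [0.4967, -0.1109, 0.062]
orientation: [-180.0, -0.0, 167.4]
force: [0.6, -1.7, 1.4]
opening: 0.0875
gripper_force: 1.0
```

```bash
python3 -c "
from g import *
show()"
```

```text
t 2.9 TCP stand [-0.0606 -0.1124  0.062 ] Fstand [ 0.76 -1.64  1.36] J [   9.5   17.2  -33.5   -0.   -39.3 -112.1]
```

drive_effector:
  plan:
    - [[0.0024, 0.0198, 0], 0, 0.088]
    - [[0.0048, 0.0398, 0], 0, 0.088]
    - [[0.006, 0.0496, 0], 0, 0.088]

```text
clock: 3.28
tool_pos: [0.4984, -0.0932, 0.0626]
orientation: [-179.5, -0.1, 167.4]
force: [11.2, -64.2, -2.8]
opening: 0.0815
gripper_force: 30.4
```

```bash
python3 -c "
from g import *
show()"
```

```text
t 3.27 TCP stand [-0.0607 -0.0945  0.0626] Fstand [ 17.39 -62.85  -2.81] J [  12.    17.   -33.9    0.7  -39.4 -115.1]
```

To row units: -0.21 m / 0.5 = -0.42, -0.003 m / 0.5 = -0.006.

drive_effector:
  plan:
    - [[-0.002, -0.016, 0], 0, 0.088]
    - [[-0.006, -0.0492, 0], 0, 0.088]
    - [[-0.0134, -0.1092, 0], 0, 0.088]
    - [[-0.0182, -0.1488, 0], 0, 0.088]
    - [[-0.0182, -0.1488, -0.12], 0, 0.088]
    - [[-0.0182, -0.1488, -0.24], 0, 0.088]
    - [[-0.0182, -0.1488, -0.36], 0, 0.088]
    - [[-0.0182, -0.1488, -0.42], 0, 0.088]

```text
clock: 4.28
tool_pos: [0.4924, -0.1616, 0.2756]
orientation: [179.9, 0.2, 167.4]
force: [-0.6, -0.1, -0.9]
opening: 0.088
gripper_force: 0.0
```

Run:
```python
from g import *
show(); snap('side','side2'); snap('scene','scene2')
import fit
for f in('side2','scene2'):
    P,im,ok=fit.cloud(f); S=(P-O)@Rs; x,y,z=S[...,0],S[...,1],S[...,2]
    t=S[ok&(z>.0715)&(z<.082)&(y<.01)&(y>-.2)&(abs(x)<.06)]; print(len(t),np.percentile(t[:,1],[2,50,98]).round(4) if len(t) else'')
print(to([-.130,.160,.30],90), to([-.130,.160,.206],90))
im=cv2.imread('pics/side2.png')[180:380,200:466]; cv2.imwrite('pics/s2c.png',cv2.resize(im,None,fx=3,fy=3))
```

```text
t 4.28 TCP stand [-0.0599 -0.1633  0.2756] Fstand [-0.54 -0.2  -0.92] J [   3.5    4.6  -16.9   -0.   -68.3 -106.1]
85 [-0.0328 -0.0262 -0.02  ]
0 
(array([ 0.1093,  0.3123, -0.0243]), np.float64(-6.95)) (array([0.1099, 0.3122, 0.0697]), np.float64(-6.95))
```

View pics/s2c.png

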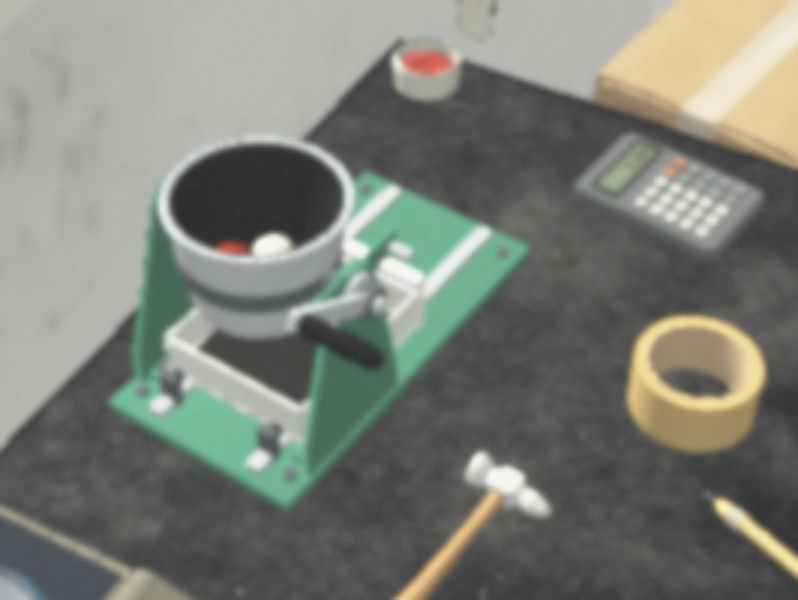

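The picture shows the tray's back wall against both rubber stops (172,375) and (270,440). Now over to the grip.

To row units: 0.3123 m / 0.5 = 0.6246, 0.285 m / 0.5 = 0.57, -6.95 degrees / 360 = -0.0193.

drive_effector:
  plan:
    - [[0.02, 0.06, -0.0486], -0.0028, 0.088]
    - [[0.06, 0.16, -0.0486], -0.0083, 0.088]
    - [[0.1, 0.27, -0.0486], -0.0139, 0.088]
    - [[0.136, 0.38, -0.0486], -0.0193, 0.088]
    - [[0.172, 0.48, -0.0486], -0.0193, 0.088]
    - [[0.204, 0.57, -0.0486], -0.0193, 0.088]
    - [[0.2186, 0.6246, -0.0486], -0.0193, 0.088]
    - [[0.2186, 0.6246, -0.0486], -0.0193, 0.088]

```text
clock: 5.38
tool_pos: [0.4524, 0.1686, 0.2952]
orientation: [-180.0, -0.1, 174.5]
force: [0.1, -0.5, -0.1]
opening: 0.0876
gripper_force: 0.0
```

Run:
```python
from g import *
show(); print(to([-.130,.160,.206],90))
```

```text
t 5.38 TCP stand [-0.1319  0.1615  0.2952] Fstand [ 0.17 -0.45 -0.06] J [ 4.380e+01  6.000e-01 -1.860e+01 -1.000e-01 -7.100e+01 -1.393e+02]
(array([-0.0021, -0.0014,  0.0892]), np.float64(0.12))
```

To row units: 0.0892 m / 0.5 = 0.1784, 0.08 m / 0.5 = 0.16.

drive_effector:
  plan:
    - [[-0.002, -0.0028, 0.05], 0, 0.088]
    - [[-0.004, -0.0028, 0.11], 0, 0.088]
    - [[-0.004, -0.0028, 0.16], 0, 0.088]
    - [[-0.004, -0.0028, 0.1784], 0, 0.088]
    - [[-0.004, -0.0028, 0.1784], 0, 0.088]

```text
clock: 6.0
tool_pos: [0.4549, 0.1648, 0.2069]
orientation: [-179.9, -0.1, 174.3]
force: [0.4, -0.5, -0.1]
opening: 0.0875
gripper_force: 0.0
```

```bash
python3 -c "
from g import *
show();print(to([-.13,.16,.206]))"
```

```text
t 6.0 TCP stand [-0.1291  0.1579  0.2069] Fstand [ 0.41 -0.46 -0.08] J [  43.3    4.5  -26.5   -0.   -59.1 -138.9]
(array([0.0009, 0.0021, 0.0009]), np.float64(-0.06))
```

drive_effector:
  plan:
    - [[0, 0, 0], 0, 0.05]
    - [[0, 0, 0], 0, 0.03]
    - [[0, 0, 0], 0, 0.012]
    - [[0, 0, 0], 0, 0.012]
    - [[0, 0, 0], 0, 0.012]
    - [[0, 0, 0], 0, 0.012]

```text
clock: 6.75
tool_pos: [0.455, 0.1653, 0.2072]
orientation: [-180.0, -0.0, 174.4]
force: [-1.5, -0.0, -0.3]
opening: 0.0327
gripper_force: 0.0
```

```bash
python3 -c "
from g import *
show();print(to([-.13,.16,.206]))"
```

```text
t 6.75 TCP stand [-0.129   0.1585  0.2072] Fstand [-1.48 -0.18 -0.28] J [  43.3    4.5  -26.5   -0.   -59.1 -138.9]
(array([0.001 , 0.0015, 0.0012]), np.float64(-0.04))
```

drive_effector:
  plan:
    - [[0, 0, 0], 0, 0.012]
    - [[0, 0, 0], 0, 0.012]
    - [[0, 0, 0], 0, 0.012]
    - [[0, 0, 0], 0, 0.012]

```text
clock: 7.25
tool_pos: [0.4548, 0.1635, 0.2071]
orientation: [-179.8, -0.0, 174.4]
force: [2.5, -7.4, 2.0]
opening: 0.0153
gripper_force: 30.0
```

Run:
```python
from g import *
show()
o,R,p=st()
# arc about pivot, starting at the present point
th=np.radians(np.arange(0,125,5))
a0=np.array([.078,.045])
for k,t in enumerate(th):
    a=np.radians(30)+t; d=.09*np.array([np.cos(a),np.sin(a)])-a0
    print(int(k*5),(R.T@Rs@np.array([0,d[0],d[1]])).round(4))
```

```text
t 7.25 TCP stand [-0.1291  0.1567  0.2071] Fstand [ 3.19 -7.16  1.97] J [ 4.320e+01  4.500e+00 -2.650e+01  1.000e-01 -5.920e+01 -1.389e+02]
0 [-0.     -0.0001  0.    ]
5 [ 0.     -0.0043 -0.0066]
10 [ 0.     -0.0091 -0.0128]
15 [ 0.     -0.0144 -0.0186]
20 [ 0.     -0.0202 -0.0239]
25 [-0.     -0.0265 -0.0286]
30 [-0.     -0.0331 -0.0328]
35 [-0.     -0.0401 -0.0364]
40 [-0.     -0.0474 -0.0394]
45 [-0.     -0.0548 -0.0417]
50 [-0.     -0.0625 -0.0434]
55 [-0.     -0.0703 -0.0444]
60 [-0.     -0.0782 -0.0447]
65 [-0.     -0.086  -0.0444]
70 [-0.     -0.0938 -0.0433]
75 [-0.     -0.1014 -0.0416]
80 [-1.000e-04 -1.089e-01 -3.920e-02]
85 [-1.000e-04 -1.162e-01 -3.620e-02]
90 [-1.000e-04 -1.231e-01 -3.250e-02]
95 [-1.000e-04 -1.297e-01 -2.830e-02]
100 [-1.000e-04 -1.359e-01 -2.350e-02]
105 [-1.000e-04 -1.417e-01 -1.820e-02]
110 [-1.00e-04 -1.47e-01 -1.23e-02]
115 [-1.000e-04 -1.517e-01 -6.100e-03]
120 [-1.000e-04 -1.559e-01  5.000e-04]
```

Gripped (opening 15.3 mm, 30 N). Tilting the first 40°, slowly.

To row units: -0.0421 m / 0.5 = -0.0842, -0.003 m / 0.5 = -0.006.

drive_effector:
  plan:
    - [[0, -0.006, -0.005], 0, 0.012]
    - [[0, -0.0126, -0.0132], 0, 0.012]
    - [[0, -0.0222, -0.0256], 0, 0.012]
    - [[0, -0.0328, -0.0372], 0, 0.012]
    - [[0, -0.0444, -0.0478], 0, 0.012]
    - [[0, -0.057, -0.0572], 0, 0.012]
    - [[0, -0.0702, -0.0656], 0, 0.012]
    - [[0, -0.0842, -0.0728], 0, 0.012]

```text
clock: 8.25
tool_pos: [0.4514, 0.1268, 0.2458]
orientation: [179.6, 0.1, 174.4]
force: [-9.9, 16.2, 11.7]
opening: 0.0153
gripper_force: 30.0
```

```bash
python3 -c "
from g import *
show()"
```

```text
t 8.25 TCP stand [-0.1289  0.1198  0.2458] Fstand [-11.39  15.14  11.71] J [  39.7    0.8  -24.9   -0.2  -63.9 -135.1]
```

drive_effector:
  plan:
    - [[0.002, -0.006, -0.006], 0, 0.012]
    - [[0.004, -0.014, -0.012], 0, 0.012]
    - [[0.004, -0.028, -0.0156], 0, 0.012]
    - [[0.004, -0.0428, -0.0176], 0, 0.012]
    - [[0.004, -0.0586, -0.0182], 0, 0.012]

```text
clock: 8.88
tool_pos: [0.4482, 0.097, 0.2557]
orientation: [179.6, 0.3, 174.4]
force: [-1.8, 9.3, 10.4]
opening: 0.015
gripper_force: 30.0
```

```bash
python3 -c "
from g import *
show()"
```

```text
t 8.88 TCP stand [-0.1292  0.0899  0.2557] Fstand [-2.75  9.12 10.36] J [ 3.690e+01 -8.000e-01 -2.520e+01 -1.000e-01 -6.510e+01 -1.324e+02]
```

To row units: -0.0449 m / 0.5 = -0.0898, -0.038 m / 0.5 = -0.076.

drive_effector:
  plan:
    - [[0.001, -0.0156, -0.002], 0, 0.012]
    - [[0.002, -0.0312, -0.002], 0, 0.012]
    - [[0.002, -0.0464, 0.001], 0, 0.012]
    - [[0.002, -0.0614, 0.005], 0, 0.012]
    - [[0.002, -0.076, 0.011], 0, 0.012]
    - [[0.002, -0.0898, 0.0184], 0, 0.012]

```text
clock: 9.62
tool_pos: [0.4432, 0.0508, 0.2469]
orientation: [179.8, 0.4, 174.4]
force: [0.2, 2.7, 12.9]
opening: 0.0149
gripper_force: 30.0
```

```bash
python3 -c "
from g import *
show()"
```

```text
t 9.62 TCP stand [-0.1297  0.0434  0.2469] Fstand [-0.06  2.68 12.86] J [ 3.210e+01 -1.700e+00 -2.740e+01  1.000e-01 -6.390e+01 -1.277e+02]
```

drive_effector:
  plan:
    - [[0, -0.0132, 0.0064], 0, 0.012]
    - [[0, -0.0256, 0.016], 0, 0.012]
    - [[0, -0.0372, 0.0266], 0, 0.012]
    - [[0, -0.0478, 0.0384], 0, 0.012]
    - [[0, -0.0572, 0.0508], 0, 0.012]
    - [[0, -0.0636, 0.06], 0, 0.012]
    - [[0, -0.067, 0.066], 0, 0.012]

```text
clock: 10.5
tool_pos: [0.4394, 0.0146, 0.2139]
orientation: [-179.8, 0.3, 174.5]
force: [1.3, -12.6, 16.7]
opening: 0.0151
gripper_force: 30.0
```

```bash
python3 -c "
from g import *
show()"
```

```text
t 10.5 TCP stand [-0.1299  0.007   0.2139] Fstand [  2.56 -12.44  16.66] J [  28.    -0.7  -31.     0.4  -59.4 -123.8]
```

To row units: 0.0095 m / 0.5 = 0.019, -0.009 m / 0.5 = -0.018.

drive_effector:
  plan:
    - [[0, -0.008, 0.002], 0, 0.012]
    - [[0, -0.014, 0.008], 0, 0.012]
    - [[0, -0.016, 0.014], 0, 0.012]
    - [[0, -0.018, 0.019], 0, 0.012]
    - [[0, -0.018, 0.019], 0, 0.012]

```text
clock: 11.12
tool_pos: [0.4389, 0.0082, 0.204]
orientation: [179.9, 0.3, 174.4]
force: [0.2, 1.7, 11.2]
opening: 0.0153
gripper_force: 30.0
```

```bash
python3 -c "
from g import *
show();snap('side','side3');snap('scene','scene3')
im=cv2.imread('pics/side3.png')[160:360,200:466]; cv2.imwrite('pics/s3c.png',cv2.resize(im,None,fx=3,fy=3))"
```

```text
t 11.12 TCP stand [-0.1298  0.0006  0.204 ] Fstand [ 0.05  1.67 11.21] J [ 2.710e+01 -2.000e-01 -3.190e+01  1.000e-01 -5.790e+01 -1.227e+02]
```

View pics/s3c.png

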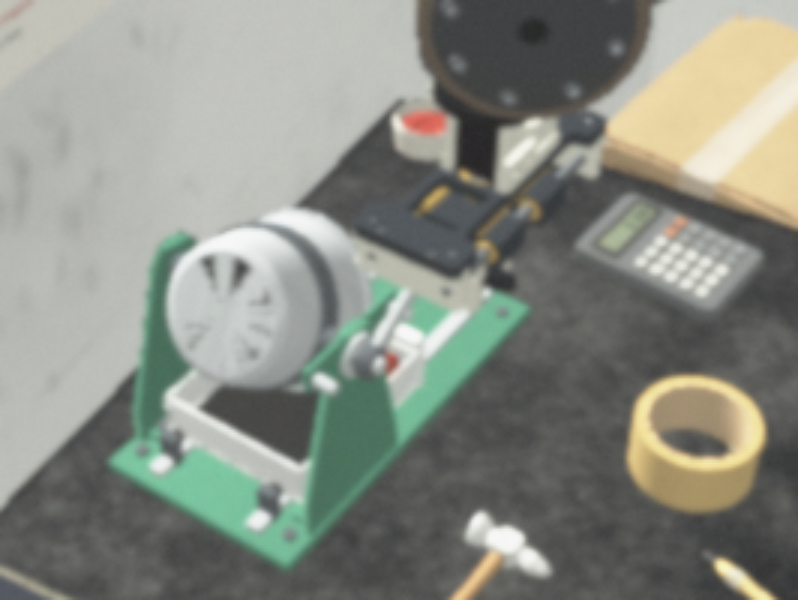

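Pot tipped far over, mouth down toward the tray, with a red stone visible in it at (390,360). I'll press on to the stop.

The rows are not in the units I measure in: shifts go in shares of 500 mm and turns go in shares of 360 degrees. I convert before sending: 0.006 m / 0.5 = 0.012, 0.004 m / 0.5 = 0.008.

drive_effector:
  plan:
    - [[0, -0.002, 0.004], 0, 0.012]
    - [[0, -0.004, 0.008], 0, 0.012]
    - [[0, -0.004, 0.012], 0, 0.012]
    - [[0, -0.004, 0.012], 0, 0.012]
    - [[0, -0.004, 0.012], 0, 0.012]

```text
clock: 11.85
tool_pos: [0.4404, 0.0079, 0.2009]
orientation: [179.7, 0.6, 174.5]
force: [-9.3, 11.0, 37.6]
opening: 0.0149
gripper_force: 30.0
```

```bash
python3 -c "
from g import *
show();
s=snap('scene','scene4')
im=cv2.imread('pics/scene4.png')[200:350,200:400]; cv2.imwrite('pics/s4c.png',cv2.resize(im,None,fx=4,fy=4))"
```

```text
t 11.85 TCP stand [-0.1282  0.0004  0.2009] Fstand [-10.33  10.04  37.59] J [ 2.690e+01 -0.000e+00 -3.220e+01  1.000e-01 -5.720e+01 -1.224e+02]
```

View pics/s4c.png

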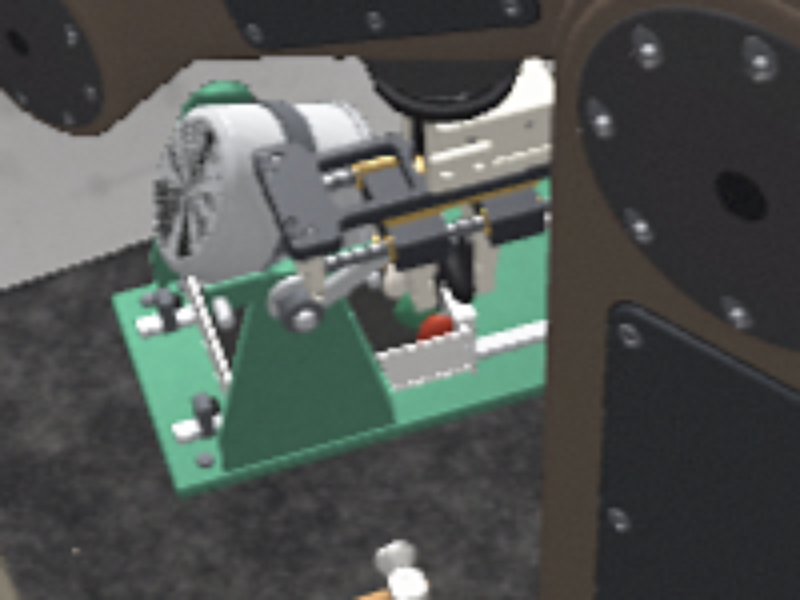

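At the stop (force has risen, no more motion), and the red and green stones lie in the tray at (435,325). I'll ease off, let the stones settle, then swing back.

drive_effector:
  plan:
    - [[-0.002, 0, -0.004], 0, 0.012]
    - [[-0.002, 0, -0.006], 0, 0.012]
    - [[-0.002, 0, -0.006], 0, 0.012]
    - [[-0.002, 0, -0.006], 0, 0.012]
    - [[-0.002, 0, -0.006], 0, 0.012]
    - [[-0.002, 0, -0.006], 0, 0.012]
    - [[-0.002, 0, -0.006], 0, 0.012]
    - [[-0.002, 0, -0.006], 0, 0.012]

```text
clock: 12.9
tool_pos: [0.4404, 0.0079, 0.2012]
orientation: [179.7, 0.4, 174.4]
force: [-1.7, 11.1, 12.5]
opening: 0.0153
gripper_force: 30.0
```

```bash
python3 -c "
from g import *
show()"
```

```text
t 12.9 TCP stand [-0.1283  0.0004  0.2012] Fstand [-2.74 10.9  12.46] J [ 2.680e+01  1.000e-01 -3.200e+01 -0.000e+00 -5.740e+01 -1.224e+02]
```

drive_effector:
  plan:
    - [[0, 0.002, -0.008], 0, 0.012]
    - [[0, 0.0086, -0.0192], 0, 0.012]
    - [[0, 0.0182, -0.033], 0, 0.012]
    - [[0, 0.0288, -0.0472], 0, 0.012]
    - [[0, 0.0404, -0.0578], 0, 0.012]
    - [[0, 0.053, -0.0672], 0, 0.012]
    - [[0, 0.0662, -0.0756], 0, 0.012]
    - [[0, 0.0802, -0.0828], 0, 0.012]

```text
clock: 13.9
tool_pos: [0.4439, 0.0455, 0.2411]
orientation: [-180.0, 0.3, 174.4]
force: [12.9, -5.7, -5.1]
opening: 0.0152
gripper_force: 30.0
```

```bash
python3 -c "
from g import *
show()"
```

```text
t 13.9 TCP stand [-0.1284  0.0381  0.2411] Fstand [13.43 -4.46 -5.05] J [  31.5   -1.4  -27.9    0.2  -63.2 -127.2]
```

To row units: 0.0613 m / 0.5 = 0.1226, 0.0537 m / 0.5 = 0.1074.

drive_effector:
  plan:
    - [[-0.002, 0.0146, -0.006], 0, 0.012]
    - [[-0.004, 0.0294, -0.0106], 0, 0.012]
    - [[-0.004, 0.0448, -0.014], 0, 0.012]
    - [[-0.004, 0.0604, -0.016], 0, 0.012]
    - [[-0.004, 0.0762, -0.0166], 0, 0.012]
    - [[-0.004, 0.0918, -0.016], 0, 0.012]
    - [[-0.004, 0.1074, -0.0138], 0, 0.012]
    - [[-0.004, 0.1226, -0.0104], 0, 0.012]

```text
clock: 14.9
tool_pos: [0.4501, 0.1051, 0.2464]
orientation: [-179.9, 0.1, 174.4]
force: [2.8, -7.4, 6.0]
opening: 0.0148
gripper_force: 30.0
```

```bash
python3 -c "
from g import *
show()"
```

```text
t 14.9 TCP stand [-0.1281  0.0981  0.2464] Fstand [ 3.53 -7.05  5.97] J [  37.8    0.2  -25.6    0.2  -64.2 -133.5]
```

To row units: 0.0475 m / 0.5 = 0.095, 0.0403 m / 0.5 = 0.0806.

drive_effector:
  plan:
    - [[0, 0.015, 0.0048], 0, 0.012]
    - [[0, 0.0296, 0.0108], 0, 0.012]
    - [[0, 0.0434, 0.0182], 0, 0.012]
    - [[0, 0.0566, 0.0266], 0, 0.012]
    - [[0, 0.069, 0.0362], 0, 0.012]
    - [[0, 0.0806, 0.0468], 0, 0.012]
    - [[0, 0.089, 0.056], 0, 0.012]
    - [[0, 0.095, 0.064], 0, 0.012]

```text
clock: 15.9
tool_pos: [0.4548, 0.1529, 0.2141]
orientation: [-180.0, 0.1, 174.4]
force: [1.7, -4.1, 5.7]
opening: 0.015
gripper_force: 30.0
```

```bash
python3 -c "
from g import *
show()"
```

```text
t 15.9 TCP stand [-0.128   0.1461  0.2141] Fstand [ 2.05 -3.93  5.67] J [  42.3    3.6  -26.5    0.2  -59.9 -137.9]
```

To row units: 0.0145 m / 0.5 = 0.029, 0.0125 m / 0.5 = 0.025.

drive_effector:
  plan:
    - [[0, 0.004, 0.006], 0, 0.012]
    - [[0, 0.008, 0.013], 0, 0.012]
    - [[0, 0.011, 0.019], 0, 0.012]
    - [[0, 0.014, 0.025], 0, 0.012]
    - [[0, 0.016, 0.029], 0, 0.012]
    - [[0, 0.016, 0.029], 0, 0.012]

```text
clock: 16.65
tool_pos: [0.4558, 0.1622, 0.1999]
orientation: [179.9, 0.2, 174.4]
force: [0.4, 2.0, 4.1]
opening: 0.0151
gripper_force: 30.0
```

```bash
python3 -c "
from g import *
show()"
```

```text
t 16.65 TCP stand [-0.128   0.1555  0.1999] Fstand [0.22 2.   4.08] J [ 4.300e+01  4.700e+00 -2.730e+01  1.000e-01 -5.780e+01 -1.386e+02]
```

drive_effector:
  plan:
    - [[0, 0.002, 0.004], 0, 0.012]
    - [[0, 0.004, 0.007], 0, 0.012]
    - [[0, 0.004, 0.007], 0, 0.012]

```text
clock: 17.02
tool_pos: [0.456, 0.1634, 0.1978]
orientation: [180.0, 0.2, 174.4]
force: [-4.4, -3.2, 18.8]
opening: 0.0151
gripper_force: 30.0
```

```bash
python3 -c "
from g import *
show()"
```

```text
t 17.02 TCP stand [-0.1279  0.1566  0.1978] Fstand [-4.02 -3.59 18.81] J [  43.1    4.9  -27.4    0.2  -57.5 -138.8]
```

To row units: 0.003 m / 0.5 = 0.006, 0.002 m / 0.5 = 0.004.

drive_effector:
  plan:
    - [[0, 0.002, 0.004], 0, 0.012]
    - [[0, 0.003, 0.006], 0, 0.012]
    - [[0, 0.003, 0.006], 0, 0.012]

```text
clock: 17.4
tool_pos: [0.4563, 0.1635, 0.1968]
orientation: [-179.9, 0.3, 174.5]
force: [-11.7, -11.0, 37.1]
opening: 0.0152
gripper_force: 30.0
```

```bash
python3 -c "
from g import *
show()"
```

```text
t 17.4 TCP stand [-0.1276  0.1568  0.1968] Fstand [-10.58 -12.13  37.14] J [  43.2    5.   -27.5    0.3  -57.4 -138.9]
```

drive_effector:
  plan:
    - [[0, 0, -0.004], 0, 0.012]
    - [[0, 0, -0.01], 0, 0.012]
    - [[0, 0, -0.01], 0, 0.012]
    - [[0, 0, -0.01], 0, 0.04]
    - [[0, 0, -0.01], 0, 0.088]
    - [[0, 0, -0.01], 0, 0.088]
    - [[0, 0, -0.01], 0, 0.088]
    - [[0, 0, -0.01], 0, 0.088]

```text
clock: 18.4
tool_pos: [0.455, 0.1651, 0.1966]
orientation: [180.0, -0.0, 174.4]
force: [-0.1, -0.1, 0.4]
opening: 0.0595
gripper_force: 0.0
```

```bash
python3 -c "
from g import *
show()"
```

```text
t 18.4 TCP stand [-0.1291  0.1582  0.1966] Fstand [-0.06 -0.07  0.43] J [  43.3    5.   -27.4   -0.   -57.6 -138.9]
```

To row units: -0.2 m / 0.5 = -0.4, -0.17 m / 0.5 = -0.34.

drive_effector:
  plan:
    - [[0, 0, 0], 0, 0.088]
    - [[0, 0, 0], 0, 0.088]
    - [[0, 0, 0], 0, 0.088]
    - [[0, 0, -0.06], 0, 0.088]
    - [[0, 0, -0.14], 0, 0.088]
    - [[0, 0, -0.24], 0, 0.088]
    - [[0, 0, -0.34], 0, 0.088]
    - [[0, 0, -0.4], 0, 0.088]

```text
clock: 19.4
tool_pos: [0.4553, 0.165, 0.3994]
orientation: [179.9, 0.1, 174.4]
force: [-0.1, 0.1, 0.1]
opening: 0.0876
gripper_force: 0.0
```

Run:
```python
from g import *
show(); snap('side','side5'); snap('scene','scene5')
a=cv2.imread('pics/scene5.png')[200:340,210:350]; b=cv2.imread('pics/side5.png')[190:330,220:360]
cv2.imwrite('pics/s5c.png',np.hstack([cv2.resize(i,(400,400),interpolation=cv2.INTER_CUBIC) for i in(a,b)]))
```

```text
t 19.4 TCP stand [-0.1287  0.1582  0.3994] Fstand [-0.08  0.04  0.1 ] J [  43.3   -1.7   -7.6    0.   -83.9 -138.9]
```

View pics/s5c.png

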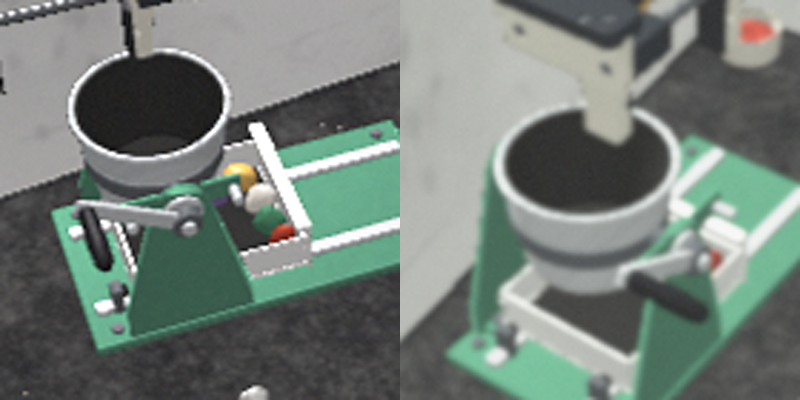

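Left: yellow (240,178), white (260,195), green (270,220), red (285,233) and violet (220,200) stones are all in the tray, and the pot is empty. I'll check numerically that the tray is home and the pot upright against the earlier pictures.

Run:
```python
from g import *
import fit
for f in('side2','side5','scene0','scene5'):
    P,im,ok=fit.cloud(f); S=(P-O)@Rs; x,y,z=S[...,0],S[...,1],S[...,2]
    t=S[ok&(z>.0715)&(z<.082)&(y<.01)&(y>-.2)&(abs(x)<.06)]
    g=S[ok&(x<-.105)&(x>-.155)&(z>.18)&(z<.22)&(y>.1)&(y<.22)]
    r=S[ok&(z>.185)&(z<.22)&(abs(x)<.075)&(y>.01)&(y<.16)]
    rf=np.polyfit(r[:,1],r[:,2],1)
    print(f,'plate',np.percentile(t[:,1],[2,50,98]).round(4) if len(t) else '','grip',np.median(g,0).round(4),g[:,2].max().round(4),'rim slope',rf.round(3))
show()
```

```text
side2 plate [-0.0328 -0.0262 -0.02  ] grip [-0.1315  0.1623  0.2051] 0.2104 rim slope [0.012 0.196]
side5 plate [-0.0331 -0.0254 -0.02  ] grip [-0.1317  0.1619  0.2056] 0.2103 rim slope [0.01  0.196]
scene0 plate [-0.1359 -0.1298 -0.1233] grip [-0.1335  0.1582  0.2074] 0.2143 rim slope [0.001 0.198]
scene5 plate [-0.0336 -0.0272 -0.0213] grip [-0.132   0.1583  0.2077] 0.214 rim slope [0.    0.198]
t 19.5 TCP stand [-0.128   0.1586  0.4003] Fstand [ 0.16  0.92 -0.91] J [ 4.330e+01 -1.700e+00 -7.500e+00  1.000e-01 -8.380e+01 -1.389e+02]
```

Pot upright as at the start, tray still home, arm clear: handing in.

```bash
python3 -c "
from plant import ctrl
print(ctrl.close_job())"
```

```text
the job is handed in; nothing more can be done
None
```

The job is handed in, at about 19.5 s: the tray is fully home, all five stones are in it, the pot is empty and back upright on its stop, and the arm kept clear of the calculator, hammer and paste pot.

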